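Stack the race wheels at the pit table

TASK

Get the race set of model-car wheels ready for the next heat: of the wheels lying about, stack the two large spoked ones (rears) flat, one on top of the other, in the middle of the round tray, and the two small spoked ones (fronts) likewise in the middle of the square tray. The stacks must stand straight and by themselves. Leave the two wheels with closed disc rims where they lie.

Things in the scene. Friction and masses are not known exactly. Their poses are not given: they have to be found in the camera images.
- rear_a: A rear (large, thick) wheel of the race set: black tyre, white SPOKED rim (four spokes in a cross, dark gaps between). Lies flat on the table, rim face up: diameter 60 mm, 36 mm high. Origin: centre of its underside, z up; yaw does not matter. Hard tyre, a solid disc: grip it across the diameter from above, at any yaw.
- rear_b: The other rear (large, thick) wheel of the race set: black tyre, white SPOKED rim (four spokes in a cross, dark gaps between). Lies flat on the table, rim face up: diameter 60 mm, 36 mm high. Origin: centre of its underside, z up; yaw does not matter. Hard tyre, a solid disc: grip it across the diameter from above, at any yaw. Same as rear_a.
- front_a: A front (small, thin) wheel of the race set: black tyre, white SPOKED rim (four spokes in a cross, dark gaps between). Lies flat on the table, rim face up: diameter 48 mm, 26 mm high. Origin: centre of its underside, z up; yaw does not matter. Hard tyre, a solid disc: grip it across the diameter from above, at any yaw.
- front_b: The other front (small, thin) wheel of the race set: black tyre, white SPOKED rim (four spokes in a cross, dark gaps between). Lies flat on the table, rim face up: diameter 48 mm, 26 mm high. Origin: centre of its underside, z up; yaw does not matter. Hard tyre, a solid disc: grip it across the diameter from above, at any yaw. Same as front_a.
- disc_rear: A large wheel of an old set, not wanted: as a rear wheel (diameter 60 mm, 36 mm high) but its rim is a closed white DISC. Origin: centre of its underside.
- disc_front: A small wheel of an old set, not wanted: as a front wheel (diameter 48 mm, 26 mm high) but its rim is a closed white DISC. Origin: centre of its underside.
- round_tray: Shallow ROUND aluminium tray, fixed to the table: outside diameter 90 mm, inside about 84 mm, floor 3 mm above the table, edge 7 mm above the table. Origin: centre of its underside, on the table, z up.
- square_tray: Shallow SQUARE aluminium tray, fixed to the table: 78 mm outside, 72 mm inside, floor 3 mm above the table, edge 7 mm above the table. Origin: centre of its underside, on the table, z up; x and y along its sides (it may be turned a little).
There are look-alikes about, which are no part of the job. Leave any red look-alike of the front_a alone.

How it is judged (in metres and radians):
At the end, for the whole second after the job is handed in: Large spoked wheels stacked in the round tray, small spoked ones in the square tray (either of a pair below): lower wheel on the tray floor within 14 mm of its centre, upper on it within 14 mm of the lower's centre, tilt under 0.12 rad, all at rest (((horizontal distance between rear_a and round_tray below 0.014 m and horizontal distance between rear_b and rear_a below 0.014 m and height (world z) of rear_a below 0.006 m and height (world z) of rear_b between 0.035 and 0.043 m) or (horizontal distance between rear_b and round_tray below 0.014 m and horizontal distance between rear_a and rear_b below 0.014 m and height (world z) of rear_b below 0.006 m and height (world z) of rear_a between 0.035 and 0.043 m)) and ((horizontal distance between front_a and square_tray below 0.014 m and horizontal distance between front_b and front_a below 0.014 m and height (world z) of front_a below 0.006 m and height (world z) of front_b between 0.025 and 0.033 m) or (horizontal distance between front_b and square_tray below 0.014 m and horizontal distance between front_a and front_b below 0.014 m and height (world z) of front_b below 0.006 m and height (world z) of front_a between 0.025 and 0.033 m)) and angle between each of rear_a, rear_b, front_a, front_b's own z axis and vertical below 0.12 rad and linear speed of each of rear_a, rear_b, front_a, front_b below 0.02 m/s); the robot touches nothing.
It fails at once if a wheel with a closed disc rim was moved by more than 15 mm (distance of any of disc_rear, disc_front from where it was at the start of the episode above 0.015 m).
It also fails if it takes over 99 s, if anything falls off the work surface, if the arm or the gripper's body presses on something with over 40 N, if the wrist force passes 120 N, or if a joint passes its speed limit or range.

ROBOT

A 7-joint arm with a two-finger parallel gripper is mounted at the origin on the work surface. World frame = base frame: x ahead of the robot, y to its left, z up, the work surface at z = 0. Lengths are in mm, angles in rad, forces in N, time in s.
With the tool pointing down it reaches from about 425 to 925 mm from the base axis. Payload 6.8 kg.
Tool frame: the origin (TCP) lies at the very end of the fingers, on their centre line; the grasp point (between the pads) lies hold_point_z behind it (hold_point_z is the distance from the TCP to the grasp point, in mm); z points along the fingers, y is the line along which they close (so a half turn about z gives the same grasp; the last joint's range is limited). The gripper opens to 88 mm and grips with 3 to 60 N. Pads are 20 mm wide; open, the fingers measure 115 mm over their backs; the gripper's body (75 mm by 178 mm) begins 61 mm behind the grasp point.
Start: joints at [1.141, 0.477, 0.022, 1.555, -0.011, 1.109, -0.083], TCP at [213.495, -640.365, 222.664] pointing down, gripper open.
Joint ranges: [-2.96, 2.96], [-0.34, 2.1], [-1.41, 1.46], [0.24, 2.44], [-1.37, 4.51], [0.17, 1.92], [-2.96, 2.96]. Speed limits (rad/s): [2.39, 2.39, 3.14, 3.14, 3.14, 3.14, 3.14].

INTERFACE

Orientations are given as a unit quaternion [w, x, y, z].
In Python, from rig import read_state, snapshot, get_calibration, sign_off, hold_point_z gives the robot as it stands.
- The arm moves only by the tool arm_command, never from a script. Its argument "deltas" is a list of rows, each an object of numbers: "x", "y", "z": the shift along the world's x, y, z in units of 30 mm (1.0 is 30 mm); "wx", "wy", "wz": the turn, a rotation vector about the world's x, y, z in degrees; "jaw": the opening, from 0 (shut) to 1 (fully open). A call has 1 to 20 rows; each row shifts and turns the commanded pose from where the row before left it; what a row does not reach is not made up. A row lasts 1/10 s, in which the tool goes at most 50 mm and 8.59 degrees, less where a joint would pass 70% of its speed; a pose out of reach is approached as far as the arm can. A call is refused whole if a number of a shift passes 1 or a number of a turn 8.59, either way. A call with a gripper value outside its range is refused whole. The fingers move at their own pace and stop on an object; "grip_force" is the grip in N (left out, the last holds). Time passes only in rows, so rows that do not move let the fingers close. It gives the time, the measured TCP pose, the force, the opening and the grip force at its end, in the units of the state.
- read_state(): the state, without advancing time (a new reading comes with each control period).
- snapshot(name): name is "scene" or "top" or "wrist"; returns the picture (384x512x3 uint8, blue, green, red); there is no depth.
- get_calibration(name): a dict with "intrinsics" (3x3 intrinsics, pixels), "origin" and "attitude" of the camera in the world. Camera axes: x right, y down, z forward; pixel columns grow to the right and rows downward; lengths in mm; the calibration is good to about 2 mm. A picture is of the moment at which its call begins: read the wrist's pose just before it. get_calibration takes no time and is no camera call; for the wrist camera it gives the pose at the moment of the call.
- sign_off(): hands the job in; it is judged then, once.
The state is a dict: "t": time; "qpos": joint angles; "dq": joint speeds; "effort": joint torques, N m; "tcp_pos": TCP position; "eef_rot": TCP orientation; "ft_force": force on the tool from outside, world axes, zero at the start; "wrist_torque": the same for the moment, N m; "gripper_width": finger opening in mm; "gripper_force": force on a finger pad.
Only numpy, scipy, OpenCV 4.12 (cv2) and the standard library are available. Lean on these libraries where they do the work, as an engineer would, in place of code of your own. Each camera call takes 0.05 s, during which the arm holds its last target. There are 200 camera calls.

## Working session

There is one attempt and no reset: what is moved stays moved. The work goes in short steps, Python scripts to look and compute and a tool call to move; the robot and the scene stay as the last step left them, time stands still between calls to the robot, and variables do not carry over. Pictures are saved under pics/ and viewed, at most 14 in all, crops included, and the job is handed in when it is done.

Besides the shell and the picture viewer there is one more tool, called after "Emit:" as name(argument=value, ...), one argument or row to a line, values as JSON. arm_command: Moves the arm, as the interface text tells. Its arguments: {"type":"object","properties":{"deltas":{"type":"array","items":{"type":"object","properties":{"x":{"type":"number"},"y":{"type":"number"},"z":{"type":"number"},"wx":{"type":"number"},"wy":{"type":"number"},"wz":{"type":"number"},"jaw":{"type":"number"}}}},"grip_force":{"type":"number"}},"required":["deltas"]}

```bash
mkdir -p pics
python3 - <<'E'
from rig import *
import rig,cv2
print(read_state()); print(hold_point_z if not callable(hold_point_z) else hold_point_z())
for n in("scene","top"):
    c=get_calibration(n);print(n,c)
    cv2.imwrite(f"pics/{n}0.png",snapshot(n))
E
```

```text
{'t': 0.0, 'qpos': array([ 1.1409065 ,  0.47776874,  0.02237641,  1.55642639, -0.01150822,
        1.10928977, -0.08307447]), 'dq': array([ 0.00083797,  0.0008063 , -0.00158085,  0.00165411,  0.00021256,
       -0.00199245,  0.00011184]), 'effort': array([ 1.77686900e-05, -5.82848668e+01,  1.53450351e+00, -2.72606760e+01,
       -5.43032459e-02,  1.69514457e-02,  1.72564655e-04]), 'tcp_pos': array([ 213.25961884, -639.80536703,  221.71404568]), 'eef_rot': array([-8.56543746e-04,  9.87083037e-01,  1.60207058e-01, -2.09519219e-04]), 'ft_force': array([ 0.56778966,  0.99371277, -0.07723082]), 'wrist_torque': array([-0.0146441 ,  0.01064942,  0.01997555]), 'gripper_force': 0.0, 'gripper_width': 87.89225470069523}
18.700000000000003
scene {'intrinsics': array([[410.90438942,   0.        , 259.53868536],
       [  0.        , 410.90438942, 192.31554426],
       [  0.        ,   0.        ,   1.        ]]), 'origin': array([1222.50085697,  -51.20254381,  945.84337998]), 'attitude': array([-0.23128032,  0.68538712,  0.65095019, -0.23025585])}
top {'intrinsics': array([[477.99535542,   0.        , 258.88141961],
       [  0.        , 477.99535542, 186.8353891 ],
       [  0.        ,   0.        ,   1.        ]]), 'origin': array([ 284.27079002,  -28.86176518, 1094.77532434]), 'attitude': array([ 0.07502841, -0.65720716,  0.74549007, -0.08181712])}
```

View pics/top0.png

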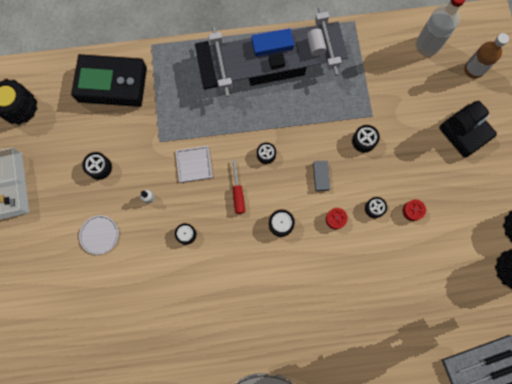

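View pics/scene0.png

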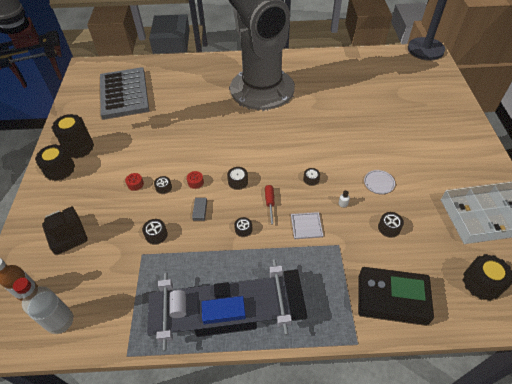

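The top view shows spoked rears at (97,165) and (366,138), and spoked fronts at (266,153) and (376,207). The disc wheels are at (185,233) and (281,222), and the red ones at (336,217) and (415,210). The round tray is at (99,235) and the square tray at (194,164). The scene view shows the same things: rears at (390,223) and (154,231), fronts at (243,227) and (163,184), trays at (380,182) and (307,225).

```bash
cat > h.py <<'E'
import numpy as np,cv2
from rig import *
from scipy.spatial.transform import Rotation as R
def cam(n):
    c=get_calibration(n);q=np.array(c["attitude"])
    return np.array(c["intrinsics"]),np.array(c["origin"]),R.from_quat(q[[1,2,3,0]]).as_matrix()
def ray(c,u,v):
    K,o,A=c;d=A@np.linalg.solve(K,[u,v,1.]);return o,d/np.linalg.norm(d)
def tri(rays):
    M=np.zeros((3,3));b=np.zeros(3)
    for o,d in rays:
        P=np.eye(3)-np.outer(d,d);M+=P;b+=P@o
    X=np.linalg.solve(M,b)
    return X,[np.linalg.norm((np.eye(3)-np.outer(d,d))@(X-o)) for o,d in rays]
def plane(c,u,v,z):
    o,d=ray(c,u,v);return o+d*(z-o[2])/d[2]
def white(img,u,v,r):
    """centroid of hull of greyish bright pixels near u,v"""
    u0,v0=max(int(u)-r,0),max(int(v)-r,0);p=img[v0:v0+2*r+1,u0:u0+2*r+1].astype(int)
    m=((p.min(2)>115)&(p.max(2)-p.min(2)<32)).astype(np.uint8)
    pts=cv2.findNonZero(m);h=cv2.convexHull(pts)
    M=cv2.moments(h);return M['m10']/M['m00']+u0,M['m01']/M['m00']+v0,M['m00'],cv2.minAreaRect(h)
E
cat > m.py <<'E'
from h import *
T={'rear1':((97,165),(390,223),12),'rear2':((366,138),(154,231),12),'front1':((266,153),(243,227),10),'front2':((376,207),(163,184),10),
'discF':((185,233),(312,176),10),'discR':((281,222),(237,177),12),'round':((99,235),(380,182),23),'square':((194,164),(307,225),23)}
it,isc=cv2.imread('pics/top0.png'),cv2.imread('pics/scene0.png');ct,cs=cam('top'),cam('scene')
for k,(a,b,r) in T.items():
    A=white(it,*a,r);B=white(isc,*b,r)
    X,e=tri([ray(ct,*A[:2]),ray(cs,*B[:2])])
    print(k,np.round(A[:3],1),np.round(B[:3],1),X.round(1),np.round(e,1),A[3][1:] )
E
python3 m.py
```

```text
rear1 [ 94.7 163.6 253. ] [391.7 220.4 160. ] [624.6 314.2  35.8] [0.6 0.6] ((17.0, 18.0), 90.0)
rear2 [366.9 136.1 245. ] [153.3 227.6 159.5] [ 611.1 -318.2   35.1] [0.4 0.4] ((17.0, 18.0), 90.0)
front1 [266.  151.3 155. ] [242.6 224.1  96.5] [606.9 -81.5  25.5] [0. 0.] ((13.0, 14.0), 90.0)
front2 [376.8 206.3 166.5] [161.6 182.   71.5] [ 446.3 -314.5   25.3] [0.1 0.1] ((14.0, 14.0), 90.0)
discF [184.5 233.  175.5] [311.7 173.5  70. ] [440.3 124.9  25.9] [0.5 0.5] ((14.0, 15.0), 90.0)
discR [281.4 221.9 283. ] [237. 174. 117.] [436.6 -94.   34.7] [0.2 0.2] ((18.0, 19.0), 90.0)
round [  98.4  234.6 1212. ] [379.1 181.5 554. ] [464.6 324.    4.5] [0.4 0.4] ((39.0, 39.0), 90.0)
square [ 193.4  163.5 1088. ] [306.3 228.4 884.5] [608.8  92.7  -7.5] [0.2 0.2] ((32.337093353271484, 34.363792419433594), 82.23483276367188)
```

Emit:
arm_command(
  deltas=[
    {"x": 0.7,"y": 0.98,"z": -0.1,"jaw": 0.85},
    {"x": 0.7,"y": 0.98,"z": -0.3},
    {"x": 0.7,"y": 0.98,"z": -0.4},
    {"x": 0.7,"y": 0.98,"z": -0.4},
    {"x": 0.7,"y": 0.98,"z": -0.4},
    {"x": 0.7,"y": 0.98,"z": -0.4},
    {"x": 0.7,"y": 0.98,"z": -0.4},
    {"x": 0.7,"y": 0.98,"z": -0.4},
    {"x": 0.7,"y": 0.98,"z": -0.4},
    {"x": 0.7,"y": 0.98,"z": -0.4},
    {"x": 0.7,"y": 0.98,"z": -0.4},
    {},
    {},
    {},
  ],
)

```text
invalid input
```

Run:
```python
from h import *
s=read_state();print(s['t'],s['tcp_pos'].round(1),s['eef_rot'].round(3),s['qpos'].round(2),s['ft_force'].round(1),s['gripper_width'])
c=cam('wrist');cv2.imwrite('pics/w1.png',snapshot('wrist'))
for X in([446.3,-314.5,25.3],s['tcp_pos']):
    p=c[0]@c[2].T@(np.array(X)-c[1]);print((p/p[2])[:2])
it=cv2.imread('pics/top0.png');A=white(it,194,164,23);print(plane(cam('top'),*A[:2],7))
```

```text
0.1 [ 213.3 -639.9  221.8] [-0.001  0.987  0.16  -0.   ] [ 1.14  0.48  0.02  1.56 -0.01  1.11 -0.08] [-1.3 -0.  -0.3] 87.47155815739427
[ -21.16717148 -212.10361863]
[258.81879868 248.09795342]
[604.54450268  91.26149213   7.        ]
```

View pics/w1.png

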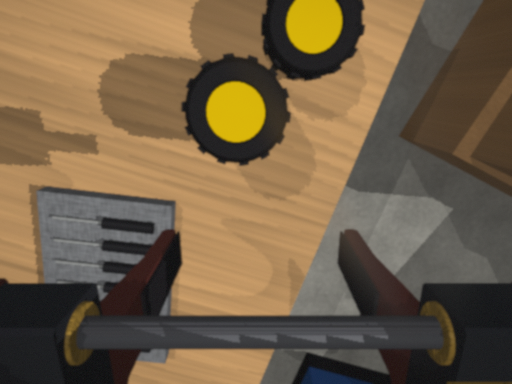

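The move was refused, so the wrist view is still at the start pose: big tyres at (237,110) and a tool block at (105,240). I'll resend it with complete rows.

Emit:
arm_command(
  deltas=[
    {"x": 0.7,"y": 0.98,"z": -0.1,"wx": 0,"wy": 0,"wz": 0,"jaw": 0.85},
    {"x": 0.7,"y": 0.98,"z": -0.3,"wx": 0,"wy": 0,"wz": 0,"jaw": 0.85},
    {"x": 0.7,"y": 0.98,"z": -0.4,"wx": 0,"wy": 0,"wz": 0,"jaw": 0.85},
    {"x": 0.7,"y": 0.98,"z": -0.4,"wx": 0,"wy": 0,"wz": 0,"jaw": 0.85},
    {"x": 0.7,"y": 0.98,"z": -0.4,"wx": 0,"wy": 0,"wz": 0,"jaw": 0.85},
    {"x": 0.7,"y": 0.98,"z": -0.4,"wx": 0,"wy": 0,"wz": 0,"jaw": 0.85},
    {"x": 0.7,"y": 0.98,"z": -0.4,"wx": 0,"wy": 0,"wz": 0,"jaw": 0.85},
    {"x": 0.7,"y": 0.98,"z": -0.4,"wx": 0,"wy": 0,"wz": 0,"jaw": 0.85},
    {"x": 0.7,"y": 0.98,"z": -0.4,"wx": 0,"wy": 0,"wz": 0,"jaw": 0.85},
    {"x": 0.7,"y": 0.98,"z": -0.4,"wx": 0,"wy": 0,"wz": 0,"jaw": 0.85},
    {"x": 0.7,"y": 0.98,"z": -0.4,"wx": 0,"wy": 0,"wz": 0,"jaw": 0.85},
    {"x": 0,"y": 0,"z": 0,"wx": 0,"wy": 0,"wz": 0,"jaw": 0.85},
    {"x": 0,"y": 0,"z": 0,"wx": 0,"wy": 0,"wz": 0,"jaw": 0.85},
    {"x": 0,"y": 0,"z": 0,"wx": 0,"wy": 0,"wz": 0,"jaw": 0.85},
  ],
  grip_force=25,
)

```text
t: 1.55
tcp_pos: [443.8, -318.3, 102.9]
eef_rot: [0.0, 0.987, 0.159, -0.0]
ft_force: [-0.2, 0.2, -0.4]
gripper_width: 74.3
gripper_force: 0.0
```

Run:
```python
from h import *
s=read_state();print(s['t'],s['tcp_pos'].round(1),s['eef_rot'].round(3),s['qpos'].round(2),s['ft_force'].round(1),s['gripper_width'])
c=cam('wrist');cv2.imwrite('pics/w1b.png',snapshot('wrist'))
for X in([446.3,-314.5,25.3],s['tcp_pos']):
    p=c[0]@c[2].T@(np.array(X)-c[1]);print((p/p[2])[:2])
```

```text
1.55 [ 443.8 -318.3  102.9] [ 0.     0.987  0.159 -0.   ] [ 0.59  0.42 -0.1   1.97  0.06  0.76 -0.8 ] [-0.2  0.2 -0.4] 74.32575448146818
[255.50298651 197.62367901]
[258.80271295 248.0446975 ]
```

View pics/w1b.png

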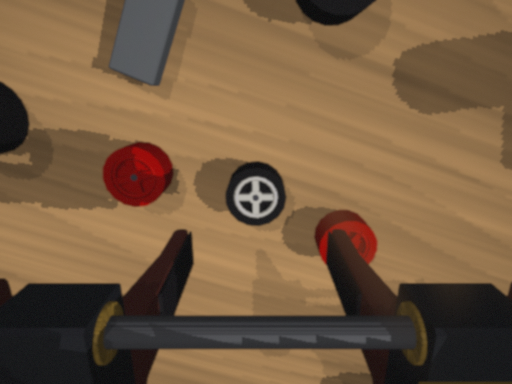

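The wheel shows at (256,197), and the prediction was (255.5,197.6). Now descend and grip.

Emit:
arm_command(
  deltas=[
    {"x": 0.04,"y": 0.07,"z": -0.8,"wx": 0,"wy": 0,"wz": 0,"jaw": 0.78},
    {"x": 0.04,"y": 0.06,"z": -0.8,"wx": 0,"wy": 0,"wz": 0,"jaw": 0.78},
    {"x": 0,"y": 0,"z": -0.8,"wx": 0,"wy": 0,"wz": 0,"jaw": 0.78},
    {"x": 0,"y": 0,"z": -0.76,"wx": 0,"wy": 0,"wz": 0,"jaw": 0.78},
    {"x": 0,"y": 0,"z": 0,"wx": 0,"wy": 0,"wz": 0,"jaw": 0.78},
    {"x": 0,"y": 0,"z": 0,"wx": 0,"wy": 0,"wz": 0,"jaw": 0.3},
    {"x": 0,"y": 0,"z": 0,"wx": 0,"wy": 0,"wz": 0,"jaw": 0.3},
    {"x": 0,"y": 0,"z": 0,"wx": 0,"wy": 0,"wz": 0,"jaw": 0.3},
    {"x": 0,"y": 0,"z": 0,"wx": 0,"wy": 0,"wz": 0,"jaw": 0.3},
    {"x": 0,"y": 0,"z": 0,"wx": 0,"wy": 0,"wz": 0,"jaw": 0.3},
    {"x": 0,"y": 0,"z": 0,"wx": 0,"wy": 0,"wz": 0,"jaw": 0.3},
    {"x": 0,"y": 0,"z": 0,"wx": 0,"wy": 0,"wz": 0,"jaw": 0.3},
    {"x": 0,"y": 0,"z": 0,"wx": 0,"wy": 0,"wz": 0,"jaw": 0.3},
  ],
  grip_force=25,
)

```text
t: 2.9
tcp_pos: [447.6, -313.9, 9.1]
eef_rot: [0.001, 0.987, 0.16, 0.001]
ft_force: [-1.2, -0.6, 7.1]
gripper_width: 47.9
gripper_force: 25.0
```

Emit:
arm_command(
  deltas=[
    {"x": 0,"y": 0,"z": 0.5,"wx": 0,"wy": 0,"wz": 0,"jaw": 0.3},
    {"x": 0,"y": 0,"z": 0.9,"wx": 0,"wy": 0,"wz": 0,"jaw": 0.3},
    {"x": 0,"y": 0,"z": 0.9,"wx": 0,"wy": 0,"wz": 0,"jaw": 0.3},
    {"x": 0.2,"y": 0.5,"z": 0.5,"wx": 0,"wy": 0,"wz": 0,"jaw": 0.3},
    {"x": 0.36,"y": 0.95,"z": 0,"wx": 0,"wy": 0,"wz": 0,"jaw": 0.3},
    {"x": 0.36,"y": 0.95,"z": 0,"wx": 0,"wy": 0,"wz": 0,"jaw": 0.3},
    {"x": 0.36,"y": 0.95,"z": 0,"wx": 0,"wy": 0,"wz": 0,"jaw": 0.3},
    {"x": 0.36,"y": 0.95,"z": 0,"wx": 0,"wy": 0,"wz": 0,"jaw": 0.3},
    {"x": 0.36,"y": 0.95,"z": 0,"wx": 0,"wy": 0,"wz": 0,"jaw": 0.3},
    {"x": 0.36,"y": 0.95,"z": 0,"wx": 0,"wy": 0,"wz": 0,"jaw": 0.3},
    {"x": 0.36,"y": 0.95,"z": 0,"wx": 0,"wy": 0,"wz": 0,"jaw": 0.3},
    {"x": 0.36,"y": 0.95,"z": 0,"wx": 0,"wy": 0,"wz": 0,"jaw": 0.3},
    {"x": 0.36,"y": 0.95,"z": 0,"wx": 0,"wy": 0,"wz": 0,"jaw": 0.3},
    {"x": 0.36,"y": 0.95,"z": 0,"wx": 0,"wy": 0,"wz": 0,"jaw": 0.3},
    {"x": 0.36,"y": 0.95,"z": 0,"wx": 0,"wy": 0,"wz": 0,"jaw": 0.3},
    {"x": 0.36,"y": 0.95,"z": 0,"wx": 0,"wy": 0,"wz": 0,"jaw": 0.3},
    {"x": 0.36,"y": 0.95,"z": 0,"wx": 0,"wy": 0,"wz": 0,"jaw": 0.3},
    {"x": 0.36,"y": 0.95,"z": 0,"wx": 0,"wy": 0,"wz": 0,"jaw": 0.3},
    {"x": 0,"y": 0,"z": 0,"wx": 0,"wy": 0,"wz": 0,"jaw": 0.3},
    {"x": 0,"y": 0,"z": 0,"wx": 0,"wy": 0,"wz": 0,"jaw": 0.3},
  ],
  grip_force=25,
)

```text
t: 4.9
tcp_pos: [603.3, 102.7, 91.9]
eef_rot: [-0.0, 0.987, 0.161, -0.0]
ft_force: [0.6, -1.1, -0.1]
gripper_width: 47.5
gripper_force: 25.0
```

Run:
```python
from h import *
s=read_state();print(s['t'],s['tcp_pos'].round(1),s['eef_rot'].round(3),s['qpos'].round(2),s['ft_force'].round(1),s['gripper_width'])
c=cam('wrist');cv2.imwrite('pics/w2.png',snapshot('wrist'))
for X in([604.5,91.3,7],s['tcp_pos']):
    p=c[0]@c[2].T@(np.array(X)-c[1]);print((p/p[2])[:2])
```

```text
4.9 [603.3 102.7  91.9] [-0.     0.987  0.161 -0.   ] [-0.14  0.53 -0.17  1.81  0.12  0.81 -1.62] [ 0.6 -1.1 -0.1] 47.472915045947545
[272.94314689 201.94709206]
[258.79171611 248.10515053]
```

View pics/w2.png

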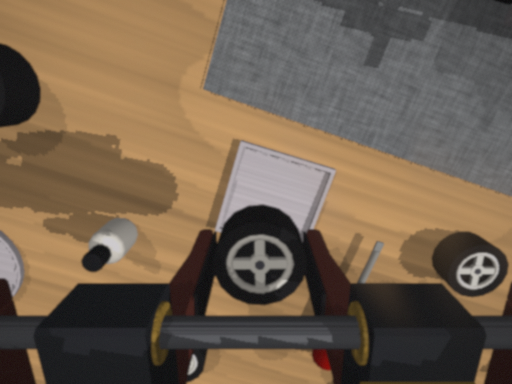

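Tray corners are at (242,142) and (335,170), which puts the centre at about (274,202) against the predicted (273,202). Place the wheel.

Emit:
arm_command(
  deltas=[
    {"x": 0.04,"y": -0.38,"z": -0.3,"wx": 0,"wy": 0,"wz": 0,"jaw": 0.3},
    {"x": 0,"y": 0,"z": -0.6,"wx": 0,"wy": 0,"wz": 0,"jaw": 0.3},
    {"x": 0,"y": 0,"z": -0.6,"wx": 0,"wy": 0,"wz": 0,"jaw": 0.3},
    {"x": 0,"y": 0,"z": -0.6,"wx": 0,"wy": 0,"wz": 0,"jaw": 0.3},
    {"x": 0,"y": 0,"z": -0.3,"wx": 0,"wy": 0,"wz": 0,"jaw": 0.3},
    {"x": 0,"y": 0,"z": -0.15,"wx": 0,"wy": 0,"wz": 0,"jaw": 0.3},
    {"x": 0,"y": 0,"z": -0.05,"wx": 0,"wy": 0,"wz": 0,"jaw": 0.3},
    {"x": 0,"y": 0,"z": 0,"wx": 0,"wy": 0,"wz": 0,"jaw": 0.3},
    {"x": 0,"y": 0,"z": 0,"wx": 0,"wy": 0,"wz": 0,"jaw": 0.3},
  ],
)

```text
t: 5.85
tcp_pos: [605.8, 89.6, 14.6]
eef_rot: [-0.0, 0.987, 0.16, 0.001]
ft_force: [0.1, -0.9, -0.4]
gripper_width: 47.6
gripper_force: 25.0
```

Emit:
arm_command(
  deltas=[
    {"x": 0,"y": 0,"z": -0.06,"wx": 0,"wy": 0,"wz": 0,"jaw": 0.3},
    {"x": 0,"y": 0,"z": 0,"wx": 0,"wy": 0,"wz": 0,"jaw": 0.3},
    {"x": 0,"y": 0,"z": 0,"wx": 0,"wy": 0,"wz": 0,"jaw": 0.7},
    {"x": 0,"y": 0,"z": 0,"wx": 0,"wy": 0,"wz": 0,"jaw": 0.7},
    {"x": 0,"y": 0,"z": 0,"wx": 0,"wy": 0,"wz": 0,"jaw": 0.7},
    {"x": 0,"y": 0,"z": 0,"wx": 0,"wy": 0,"wz": 0,"jaw": 0.7},
    {"x": 0,"y": 0,"z": 0.3,"wx": 0,"wy": 0,"wz": 0,"jaw": 0.75},
    {"x": 0,"y": 0,"z": 0.8,"wx": 0,"wy": 0,"wz": 0,"jaw": 0.75},
    {"x": 0,"y": 0,"z": 0.8,"wx": 0,"wy": 0,"wz": 0,"jaw": 0.75},
    {"x": 0,"y": 0,"z": 0.5,"wx": 0,"wy": 0,"wz": 0,"jaw": 0.75},
    {"x": 0,"y": -0.9,"z": 0,"wx": 0,"wy": 0,"wz": 0,"jaw": 0.75},
    {"x": 0,"y": -0.9,"z": 0,"wx": 0,"wy": 0,"wz": 0,"jaw": 0.75},
    {"x": 0,"y": -0.9,"z": 0,"wx": 0,"wy": 0,"wz": 0,"jaw": 0.75},
    {"x": 0,"y": -0.9,"z": 0,"wx": 0,"wy": 0,"wz": 0,"jaw": 0.75},
    {"x": 0,"y": -0.9,"z": 0,"wx": 0,"wy": 0,"wz": 0,"jaw": 0.75},
    {"x": 0,"y": -0.9,"z": 0,"wx": 0,"wy": 0,"wz": 0,"jaw": 0.75},
    {"x": 0,"y": 0,"z": 0,"wx": 0,"wy": 0,"wz": 0,"jaw": 0.75},
    {"x": 0,"y": 0,"z": 0,"wx": 0,"wy": 0,"wz": 0,"jaw": 0.75},
  ],
)

```text
t: 7.65
tcp_pos: [605.2, -72.8, 84.3]
eef_rot: [-0.0, 0.987, 0.16, 0.0]
ft_force: [-0.3, 1.4, 0.3]
gripper_width: 65.8
gripper_force: 0.0
```

Run:
```python
from h import *
s=read_state();print(s['tcp_pos'].round(1),s['gripper_width'])
w=snapshot('wrist');c=cam('wrist');t=snapshot('top');sc=snapshot('scene')
cv2.imwrite('pics/w3.png',w)
p=c[0]@c[2].T@(np.array([606.9,-81.5,25.5])-c[1]);print((p/p[2])[:2])
z=lambda im,u,v:cv2.resize(im[v-32:v+32,u-42:u+42],None,fx=4,fy=4,interpolation=2)
a=z(t,194,164);b=z(sc,307,225);cv2.imwrite('pics/c3.png',np.hstack([a,b,cv2.resize(w,(341,256))])[:, :800])
```

```text
[605.2 -72.8  84.3] 65.75279406473966
[272.79397042 212.73846937]
```

View pics/c3.png

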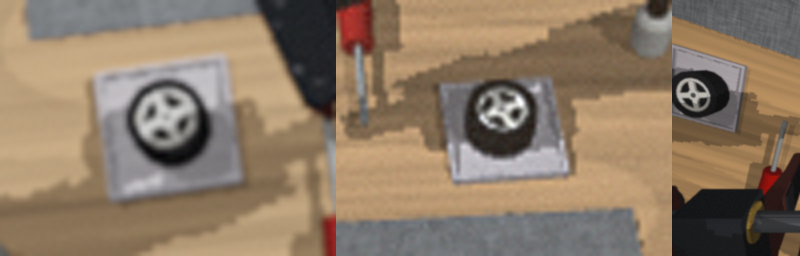

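The first front sits flat in the square tray, with its rim at about (193.3,161.5) in top and (306.5,220.2) in scene. Now grasp the second front.

Emit:
arm_command(
  deltas=[
    {"x": 0.06,"y": -0.29,"z": -0.3,"wx": 0,"wy": 0,"wz": 0,"jaw": 0.78},
    {"x": 0,"y": 0,"z": -0.7,"wx": 0,"wy": 0,"wz": 0,"jaw": 0.78},
    {"x": 0,"y": 0,"z": -0.8,"wx": 0,"wy": 0,"wz": 0,"jaw": 0.78},
    {"x": 0,"y": 0,"z": -0.7,"wx": 0,"wy": 0,"wz": 0,"jaw": 0.78},
    {"x": 0,"y": 0,"z": 0,"wx": 0,"wy": 0,"wz": 0,"jaw": 0.78},
    {"x": 0,"y": 0,"z": 0,"wx": 0,"wy": 0,"wz": 0,"jaw": 0.3},
    {"x": 0,"y": 0,"z": 0,"wx": 0,"wy": 0,"wz": 0,"jaw": 0.3},
    {"x": 0,"y": 0,"z": 0,"wx": 0,"wy": 0,"wz": 0,"jaw": 0.3},
    {"x": 0,"y": 0,"z": 0,"wx": 0,"wy": 0,"wz": 0,"jaw": 0.3},
    {"x": 0,"y": 0,"z": 0,"wx": 0,"wy": 0,"wz": 0,"jaw": 0.3},
    {"x": 0,"y": 0,"z": 0,"wx": 0,"wy": 0,"wz": 0,"jaw": 0.3},
    {"x": 0,"y": 0,"z": 0,"wx": 0,"wy": 0,"wz": 0,"jaw": 0.3},
  ],
)

```text
t: 9.0
tcp_pos: [608.1, -81.2, 10.2]
eef_rot: [0.0, 0.987, 0.16, 0.001]
ft_force: [-1.4, -0.0, 6.2]
gripper_width: 47.7
gripper_force: 25.0
```

Run:
```python
from h import *
print(tri([ray(cam('top'),193.3,161.5),ray(cam('scene'),306.5,220.2)]), plane(cam('top'),193.3,161.5,29),plane(cam('scene'),306.5,220.2,29))
```

```text
(array([603.96591507,  90.07148736,  25.34819025]), [np.float64(0.9457691791520533), np.float64(0.9457691791520612)]) [602.79709929  88.71815491  29.        ] [606.38451511  90.46281814  29.        ]
```

Emit:
arm_command(
  deltas=[
    {"x": 0,"y": 0,"z": 0.5,"wx": 0,"wy": 0,"wz": 0,"jaw": 0.3},
    {"x": 0,"y": 0,"z": 0.8,"wx": 0,"wy": 0,"wz": 0,"jaw": 0.3},
    {"x": 0,"y": 0,"z": 0.8,"wx": 0,"wy": 0,"wz": 0,"jaw": 0.3},
    {"x": 0,"y": 0.3,"z": 0.5,"wx": 0,"wy": 0,"wz": 0,"jaw": 0.3},
    {"x": 0,"y": 0.9,"z": 0,"wx": 0,"wy": 0,"wz": 0,"jaw": 0.3},
    {"x": 0,"y": 0.9,"z": 0,"wx": 0,"wy": 0,"wz": 0,"jaw": 0.3},
    {"x": 0,"y": 0.9,"z": 0,"wx": 0,"wy": 0,"wz": 0,"jaw": 0.3},
    {"x": 0,"y": 0.9,"z": 0,"wx": 0,"wy": 0,"wz": 0,"jaw": 0.3},
    {"x": -0.04,"y": 0.9,"z": 0,"wx": 0,"wy": 0,"wz": 0,"jaw": 0.3},
    {"x": -0.04,"y": 0.6,"z": 0,"wx": 0,"wy": 0,"wz": 0,"jaw": 0.3},
    {"x": 0,"y": 0.3,"z": 0,"wx": 0,"wy": 0,"wz": 0,"jaw": 0.3},
    {"x": 0,"y": 0,"z": 0,"wx": 0,"wy": 0,"wz": 0,"jaw": 0.3},
    {"x": 0,"y": 0,"z": -0.5,"wx": 0,"wy": 0,"wz": 0,"jaw": 0.3},
    {"x": 0,"y": 0,"z": -0.6,"wx": 0,"wy": 0,"wz": 0,"jaw": 0.3},
    {"x": 0,"y": 0,"z": -0.3,"wx": 0,"wy": 0,"wz": 0,"jaw": 0.3},
    {"x": 0,"y": 0,"z": 0,"wx": 0,"wy": 0,"wz": 0,"jaw": 0.3},
    {"x": 0,"y": 0,"z": 0,"wx": 0,"wy": 0,"wz": 0,"jaw": 0.3},
    {"x": 0,"y": 0,"z": 0,"wx": 0,"wy": 0,"wz": 0,"jaw": 0.3},
  ],
)

```text
t: 10.8
tcp_pos: [605.3, 89.6, 45.6]
eef_rot: [0.0, 0.987, 0.16, 0.001]
ft_force: [0.9, 0.7, -0.2]
gripper_width: 47.6
gripper_force: 25.0
```

Lower the last 6 mm.

Emit:
arm_command(
  deltas=[
    {"x": 0,"y": 0,"z": -0.1,"wx": 0,"wy": 0,"wz": 0,"jaw": 0.3},
    {"x": 0,"y": 0,"z": -0.07,"wx": 0,"wy": 0,"wz": 0,"jaw": 0.3},
    {"x": 0,"y": 0,"z": 0,"wx": 0,"wy": 0,"wz": 0,"jaw": 0.3},
    {"x": 0,"y": 0,"z": 0,"wx": 0,"wy": 0,"wz": 0,"jaw": 0.3},
  ],
)

```text
t: 11.2
tcp_pos: [604.7, 89.9, 40.0]
eef_rot: [0.0, 0.987, 0.16, -0.0]
ft_force: [0.5, 0.1, 0.4]
gripper_width: 47.5
gripper_force: 25.0
```

Emit:
arm_command(
  deltas=[
    {"x": 0,"y": 0,"z": -0.03,"wx": 0,"wy": 0,"wz": 0,"jaw": 0.3},
    {"x": 0,"y": 0,"z": 0,"wx": 0,"wy": 0,"wz": 0,"jaw": 0.3},
    {"x": 0,"y": 0,"z": 0,"wx": 0,"wy": 0,"wz": 0,"jaw": 0.7},
    {"x": 0,"y": 0,"z": 0,"wx": 0,"wy": 0,"wz": 0,"jaw": 0.7},
    {"x": 0,"y": 0,"z": 0,"wx": 0,"wy": 0,"wz": 0,"jaw": 0.7},
    {"x": 0,"y": 0,"z": 0,"wx": 0,"wy": 0,"wz": 0,"jaw": 0.7},
    {"x": 0,"y": 0,"z": 0.3,"wx": 0,"wy": 0,"wz": 0,"jaw": 0.9},
    {"x": 0,"y": 0,"z": 0.8,"wx": 0,"wy": 0,"wz": 0,"jaw": 0.95},
    {"x": 0,"y": 0,"z": 0.8,"wx": 0,"wy": 0,"wz": 0,"jaw": 0.95},
    {"x": 0,"y": 0.3,"z": 0.5,"wx": 0,"wy": 0,"wz": 0,"jaw": 0.95},
    {"x": 0.1,"y": 0.9,"z": 0,"wx": 0,"wy": 0,"wz": 0,"jaw": 0.95},
    {"x": 0.1,"y": 0.9,"z": 0,"wx": 0,"wy": 0,"wz": 0,"jaw": 0.95},
    {"x": 0.1,"y": 0.9,"z": 0,"wx": 0,"wy": 0,"wz": 0,"jaw": 0.95},
    {"x": 0.1,"y": 0.9,"z": 0,"wx": 0,"wy": 0,"wz": 0,"jaw": 0.95},
    {"x": 0.1,"y": 0.9,"z": 0,"wx": 0,"wy": 0,"wz": 0,"jaw": 0.95},
    {"x": 0.1,"y": 0.9,"z": 0,"wx": 0,"wy": 0,"wz": 0,"jaw": 0.95},
    {"x": 0.05,"y": 0.9,"z": 0,"wx": 0,"wy": 0,"wz": 0,"jaw": 0.95},
    {"x": 0,"y": 0.8,"z": 0,"wx": 0,"wy": 0,"wz": 0,"jaw": 0.95},
    {"x": 0,"y": 0,"z": 0,"wx": 0,"wy": 0,"wz": 0,"jaw": 0.95},
    {"x": 0,"y": 0,"z": 0,"wx": 0,"wy": 0,"wz": 0,"jaw": 0.95},
  ],
)

```text
t: 13.2
tcp_pos: [623.7, 312.4, 111.0]
eef_rot: [0.0, 0.987, 0.161, -0.0]
ft_force: [-0.0, -0.2, -1.1]
gripper_width: 83.2
gripper_force: 0.0
```

Run:
```python
from h import *
s=read_state();print(s['tcp_pos'].round(1),s['gripper_width'],s['qpos'].round(2))
w=snapshot('wrist');c=cam('wrist');t=snapshot('top');sc=snapshot('scene')
p=c[0]@c[2].T@(np.array([624.6,314.2,35.8])-c[1]);print((p/p[2])[:2])
z=lambda im,u,v:cv2.resize(im[v-32:v+32,u-42:u+42],None,fx=4,fy=4,interpolation=2)
a=z(t,194,164);b=z(sc,307,225);o=np.zeros((600,800,3),np.uint8);o[:256,:672]=np.hstack([a,b]);o[260:596,:448]=cv2.resize(w,(448,336));cv2.imwrite('pics/c4.png',o)
```

```text
[623.7 312.4 111. ] 83.20984711480574 [-0.43  0.63 -0.18  1.58  0.13  0.95 -1.9 ]
[255.19537705 201.20132578]
```

View pics/c4.png

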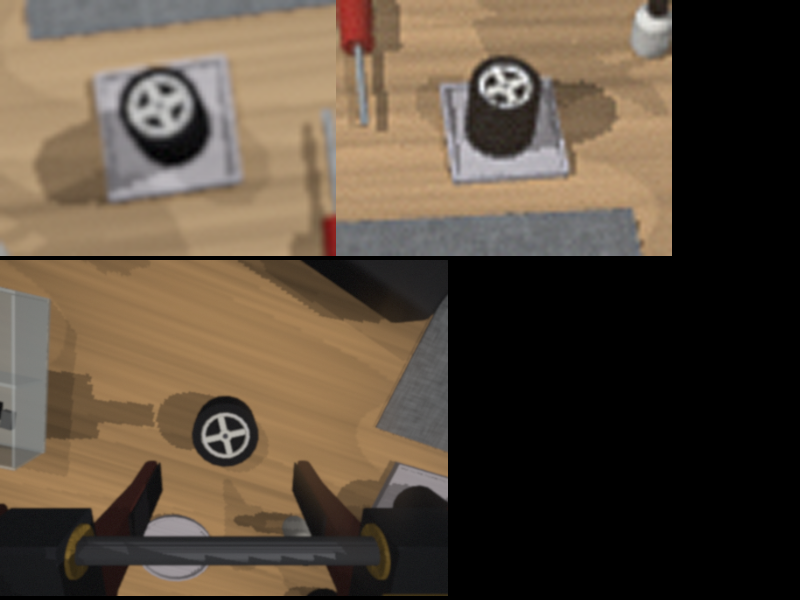

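The front stack stands straight. The rear wheel is at (257,199) in the wrist view, as predicted. Descend and grip.

Emit:
arm_command(
  deltas=[
    {"x": 0.03,"y": 0.06,"z": -0.5,"wx": 0,"wy": 0,"wz": 0,"jaw": 0.95},
    {"x": 0,"y": 0,"z": -0.9,"wx": 0,"wy": 0,"wz": 0,"jaw": 0.95},
    {"x": 0,"y": 0,"z": -0.9,"wx": 0,"wy": 0,"wz": 0,"jaw": 0.95},
    {"x": 0,"y": 0,"z": -0.7,"wx": 0,"wy": 0,"wz": 0,"jaw": 0.95},
    {"x": 0,"y": 0,"z": -0.3,"wx": 0,"wy": 0,"wz": 0,"jaw": 0.95},
    {"x": 0,"y": 0,"z": 0,"wx": 0,"wy": 0,"wz": 0,"jaw": 0.95},
    {"x": 0,"y": 0,"z": 0,"wx": 0,"wy": 0,"wz": 0,"jaw": 0.4},
    {"x": 0,"y": 0,"z": 0,"wx": 0,"wy": 0,"wz": 0,"jaw": 0.4},
    {"x": 0,"y": 0,"z": 0,"wx": 0,"wy": 0,"wz": 0,"jaw": 0.4},
    {"x": 0,"y": 0,"z": 0,"wx": 0,"wy": 0,"wz": 0,"jaw": 0.4},
    {"x": 0,"y": 0,"z": 0,"wx": 0,"wy": 0,"wz": 0,"jaw": 0.4},
    {"x": 0,"y": 0,"z": 0,"wx": 0,"wy": 0,"wz": 0,"jaw": 0.4},
    {"x": 0,"y": 0,"z": 0,"wx": 0,"wy": 0,"wz": 0,"jaw": 0.4},
  ],
  grip_force=30,
)

```text
t: 14.65
tcp_pos: [625.8, 314.0, 13.2]
eef_rot: [-0.0, 0.987, 0.16, 0.001]
ft_force: [-0.2, -0.4, 5.9]
gripper_width: 60.0
gripper_force: 30.0
```

Emit:
arm_command(
  deltas=[
    {"x": 0,"y": 0,"z": 0.5,"wx": 0,"wy": 0,"wz": 0,"jaw": 0.4},
    {"x": 0,"y": 0,"z": 0.9,"wx": 0,"wy": 0,"wz": 0,"jaw": 0.4},
    {"x": 0,"y": 0,"z": 0.9,"wx": 0,"wy": 0,"wz": 0,"jaw": 0.4},
    {"x": -0.37,"y": 0.03,"z": 0.3,"wx": 0,"wy": 0,"wz": 0,"jaw": 0.4},
    {"x": -0.9,"y": 0.06,"z": 0,"wx": 0,"wy": 0,"wz": 0,"jaw": 0.4},
    {"x": -0.9,"y": 0.06,"z": 0,"wx": 0,"wy": 0,"wz": 0,"jaw": 0.4},
    {"x": -0.9,"y": 0.06,"z": 0,"wx": 0,"wy": 0,"wz": 0,"jaw": 0.4},
    {"x": -0.9,"y": 0.06,"z": 0,"wx": 0,"wy": 0,"wz": 0,"jaw": 0.4},
    {"x": -0.9,"y": 0.06,"z": 0,"wx": 0,"wy": 0,"wz": 0,"jaw": 0.4},
    {"x": -0.5,"y": 0,"z": 0,"wx": 0,"wy": 0,"wz": 0,"jaw": 0.4},
    {"x": 0,"y": 0,"z": 0,"wx": 0,"wy": 0,"wz": 0,"jaw": 0.4},
    {"x": 0,"y": 0,"z": -0.7,"wx": 0,"wy": 0,"wz": 0,"jaw": 0.4},
    {"x": 0,"y": 0,"z": -0.7,"wx": 0,"wy": 0,"wz": 0,"jaw": 0.4},
    {"x": 0,"y": 0,"z": -0.5,"wx": 0,"wy": 0,"wz": 0,"jaw": 0.4},
    {"x": 0,"y": 0,"z": -0.3,"wx": 0,"wy": 0,"wz": 0,"jaw": 0.4},
    {"x": 0,"y": 0,"z": 0,"wx": 0,"wy": 0,"wz": 0,"jaw": 0.4},
    {"x": 0,"y": 0,"z": 0,"wx": 0,"wy": 0,"wz": 0,"jaw": 0.4},
  ],
)

```text
t: 16.35
tcp_pos: [464.5, 323.7, 24.3]
eef_rot: [-0.0, 0.987, 0.16, 0.0]
ft_force: [0.1, 0.0, -1.1]
gripper_width: 59.6
gripper_force: 30.0
```

Emit:
arm_command(
  deltas=[
    {"x": 0,"y": 0,"z": -0.15,"wx": 0,"wy": 0,"wz": 0,"jaw": 0.4},
    {"x": 0,"y": 0,"z": -0.12,"wx": 0,"wy": 0,"wz": 0,"jaw": 0.4},
    {"x": 0,"y": 0,"z": 0,"wx": 0,"wy": 0,"wz": 0,"jaw": 0.4},
    {"x": 0,"y": 0,"z": 0,"wx": 0,"wy": 0,"wz": 0,"jaw": 0.4},
  ],
)

```text
t: 16.75
tcp_pos: [464.0, 323.5, 16.0]
eef_rot: [0.0, 0.987, 0.16, 0.0]
ft_force: [-0.3, -0.5, -1.1]
gripper_width: 59.5
gripper_force: 30.0
```

Emit:
arm_command(
  deltas=[
    {"x": 0,"y": 0,"z": -0.02,"wx": 0,"wy": 0,"wz": 0,"jaw": 0.8},
    {"x": 0,"y": 0,"z": 0,"wx": 0,"wy": 0,"wz": 0,"jaw": 0.8},
    {"x": 0,"y": 0,"z": 0,"wx": 0,"wy": 0,"wz": 0,"jaw": 0.8},
    {"x": 0,"y": 0,"z": 0,"wx": 0,"wy": 0,"wz": 0,"jaw": 0.8},
    {"x": 0,"y": 0,"z": 0.4,"wx": 0,"wy": 0,"wz": 0,"jaw": 0.8},
    {"x": 0,"y": 0,"z": 0.9,"wx": 0,"wy": 0,"wz": 0,"jaw": 0.95},
    {"x": 0,"y": 0,"z": 0.9,"wx": 0,"wy": 0,"wz": 0,"jaw": 0.95},
    {"x": 0.1,"y": -0.3,"z": 0.9,"wx": 0,"wy": 0,"wz": 0,"jaw": 0.95},
    {"x": 0.2,"y": -0.9,"z": 0.2,"wx": 0,"wy": 0,"wz": 0,"jaw": 0.95},
    {"x": 0.2,"y": -0.9,"z": 0,"wx": 0,"wy": 0,"wz": 0,"jaw": 0.95},
    {"x": 0.2,"y": -0.9,"z": 0,"wx": 0,"wy": 0,"wz": 0,"jaw": 0.95},
    {"x": 0.2,"y": -0.9,"z": 0,"wx": 0,"wy": 0,"wz": 0,"jaw": 0.95},
    {"x": 0.2,"y": -0.9,"z": 0,"wx": 0,"wy": 0,"wz": 0,"jaw": 0.95},
    {"x": 0.2,"y": -0.9,"z": 0,"wx": 0,"wy": 0,"wz": 0,"jaw": 0.95},
    {"x": 0.2,"y": -0.9,"z": 0,"wx": 0,"wy": 0,"wz": 0,"jaw": 0.95},
    {"x": 0.2,"y": -0.9,"z": 0,"wx": 0,"wy": 0,"wz": 0,"jaw": 0.95},
    {"x": 0.2,"y": -0.9,"z": 0,"wx": 0,"wy": 0,"wz": 0,"jaw": 0.95},
    {"x": 0.2,"y": -0.9,"z": 0,"wx": 0,"wy": 0,"wz": 0,"jaw": 0.95},
    {"x": 0.2,"y": -0.9,"z": 0,"wx": 0,"wy": 0,"wz": 0,"jaw": 0.95},
    {"x": 0.2,"y": -0.9,"z": 0,"wx": 0,"wy": 0,"wz": 0,"jaw": 0.95},
  ],
)

```text
t: 18.75
tcp_pos: [539.3, -10.5, 115.4]
eef_rot: [0.0, 0.987, 0.16, 0.001]
ft_force: [-0.1, -0.8, 0.2]
gripper_width: 83.8
gripper_force: 0.0
```

Emit:
arm_command(
  deltas=[
    {"x": 0.24,"y": -0.9,"z": 0,"wx": 0,"wy": 0,"wz": 0,"jaw": 0.95},
    {"x": 0.24,"y": -0.9,"z": 0,"wx": 0,"wy": 0,"wz": 0,"jaw": 0.95},
    {"x": 0.24,"y": -0.9,"z": 0,"wx": 0,"wy": 0,"wz": 0,"jaw": 0.95},
    {"x": 0.24,"y": -0.9,"z": 0,"wx": 0,"wy": 0,"wz": 0,"jaw": 0.95},
    {"x": 0.24,"y": -0.9,"z": 0,"wx": 0,"wy": 0,"wz": 0,"jaw": 0.95},
    {"x": 0.24,"y": -0.9,"z": 0,"wx": 0,"wy": 0,"wz": 0,"jaw": 0.95},
    {"x": 0.24,"y": -0.9,"z": 0,"wx": 0,"wy": 0,"wz": 0,"jaw": 0.95},
    {"x": 0.24,"y": -0.9,"z": 0,"wx": 0,"wy": 0,"wz": 0,"jaw": 0.95},
    {"x": 0.24,"y": -0.9,"z": 0,"wx": 0,"wy": 0,"wz": 0,"jaw": 0.95},
    {"x": 0.24,"y": -0.9,"z": 0,"wx": 0,"wy": 0,"wz": 0,"jaw": 0.95},
    {"x": 0,"y": -0.9,"z": 0,"wx": 0,"wy": 0,"wz": 0,"jaw": 0.95},
    {"x": 0,"y": -0.4,"z": 0,"wx": 0,"wy": 0,"wz": 0,"jaw": 0.95},
    {"x": 0,"y": 0,"z": 0,"wx": 0,"wy": 0,"wz": 0,"jaw": 0.95},
    {"x": 0,"y": 0,"z": 0,"wx": 0,"wy": 0,"wz": 0,"jaw": 0.95},
  ],
)

```text
t: 20.15
tcp_pos: [611.1, -317.0, 114.6]
eef_rot: [-0.001, 0.987, 0.161, 0.0]
ft_force: [0.2, 0.3, 0.5]
gripper_width: 83.4
gripper_force: 0.0
```

Run:
```python
from h import *
s=read_state();print(s['tcp_pos'].round(1),s['gripper_width'],s['qpos'].round(2))
w=snapshot('wrist');c=cam('wrist');t=snapshot('top');sc=snapshot('scene')
p=c[0]@c[2].T@(np.array([611.1,-318.2,35.1])-c[1]);print((p/p[2])[:2])
z=lambda im,u,v:cv2.resize(im[v-32:v+32,u-42:u+42],None,fx=4,fy=4,interpolation=2)
a=z(t,99,235);b=z(sc,380,182);o=np.zeros((600,800,3),np.uint8);o[:256,:672]=np.hstack([a,b]);o[260:596,:448]=cv2.resize(w,(448,336));cv2.imwrite('pics/c5.png',o)
```

```text
[ 611.1 -317.   114.6] 83.38585082013503 [ 0.43  0.6  -0.06  1.61  0.04  0.93 -0.89]
[261.4434198  202.29394398]
```

View pics/c5.png

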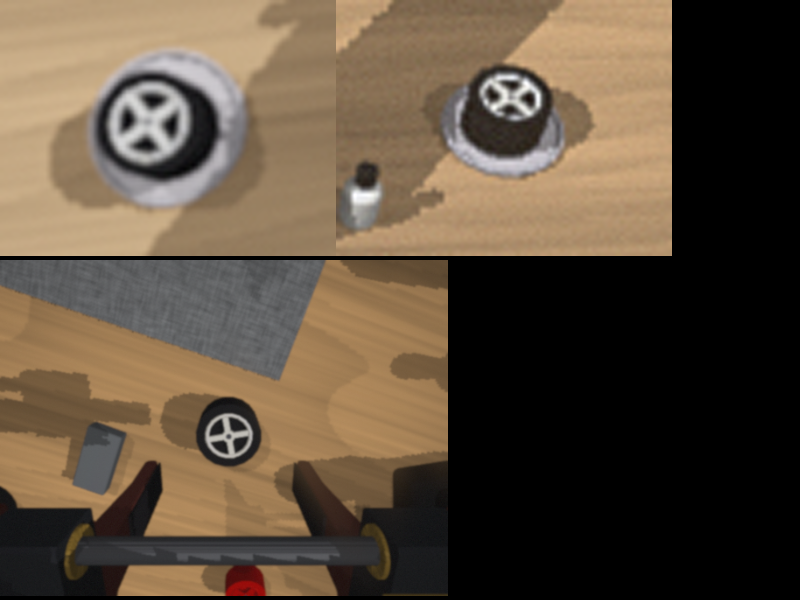

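The first rear sits flat in the round tray, rim at (94,233.5) in top and (382,174) in scene. The second rear shows at (261,201) in the wrist view, as predicted. Grip it.

Emit:
arm_command(
  deltas=[
    {"x": 0,"y": -0.04,"z": -0.5,"wx": 0,"wy": 0,"wz": 0,"jaw": 0.95},
    {"x": 0,"y": 0,"z": -0.9,"wx": 0,"wy": 0,"wz": 0,"jaw": 0.95},
    {"x": 0,"y": 0,"z": -0.9,"wx": 0,"wy": 0,"wz": 0,"jaw": 0.95},
    {"x": 0,"y": 0,"z": -0.7,"wx": 0,"wy": 0,"wz": 0,"jaw": 0.95},
    {"x": 0,"y": 0,"z": -0.4,"wx": 0,"wy": 0,"wz": 0,"jaw": 0.95},
    {"x": 0,"y": 0,"z": 0,"wx": 0,"wy": 0,"wz": 0,"jaw": 0.95},
    {"x": 0,"y": 0,"z": 0,"wx": 0,"wy": 0,"wz": 0,"jaw": 0.4},
    {"x": 0,"y": 0,"z": 0,"wx": 0,"wy": 0,"wz": 0,"jaw": 0.4},
    {"x": 0,"y": 0,"z": 0,"wx": 0,"wy": 0,"wz": 0,"jaw": 0.4},
    {"x": 0,"y": 0,"z": 0,"wx": 0,"wy": 0,"wz": 0,"jaw": 0.4},
    {"x": 0,"y": 0,"z": 0,"wx": 0,"wy": 0,"wz": 0,"jaw": 0.4},
    {"x": 0,"y": 0,"z": 0,"wx": 0,"wy": 0,"wz": 0,"jaw": 0.4},
    {"x": 0,"y": 0,"z": 0,"wx": 0,"wy": 0,"wz": 0,"jaw": 0.4},
  ],
)

```text
t: 21.6
tcp_pos: [611.7, -319.9, 13.5]
eef_rot: [0.0, 0.987, 0.16, 0.001]
ft_force: [-1.0, 1.5, 6.0]
gripper_width: 59.7
gripper_force: 30.0
```

Run:
```python
from h import *
t,s=(94,233.5),(382,174)
print(tri([ray(cam('top'),*t),ray(cam('scene'),*s)]), plane(cam('top'),*t,39),plane(cam('scene'),*s,39))
```

```text
(array([463.15820758, 324.59534982,  36.25331544]), [np.float64(1.5425147373747357), np.float64(1.5425147373745376)]) [462.49005881 322.06191762  39.        ] [465.15139805 325.11757353  39.        ]
```

Emit:
arm_command(
  deltas=[
    {"x": 0,"y": 0,"z": 0.5,"wx": 0,"wy": 0,"wz": 0,"jaw": 0.4},
    {"x": 0,"y": 0,"z": 0.9,"wx": 0,"wy": 0,"wz": 0,"jaw": 0.4},
    {"x": 0,"y": 0,"z": 0.9,"wx": 0,"wy": 0,"wz": 0,"jaw": 0.4},
    {"x": 0,"y": 0.2,"z": 0.9,"wx": 0,"wy": 0,"wz": 0,"jaw": 0.4},
    {"x": -0.2,"y": 0.8,"z": 0.7,"wx": 0,"wy": 0,"wz": 0,"jaw": 0.4},
    {"x": -0.2,"y": 0.9,"z": 0,"wx": 0,"wy": 0,"wz": 0,"jaw": 0.4},
    {"x": -0.2,"y": 0.9,"z": 0,"wx": 0,"wy": 0,"wz": 0,"jaw": 0.4},
    {"x": -0.2,"y": 0.9,"z": 0,"wx": 0,"wy": 0,"wz": 0,"jaw": 0.4},
    {"x": -0.2,"y": 0.9,"z": 0,"wx": 0,"wy": 0,"wz": 0,"jaw": 0.4},
    {"x": -0.2,"y": 0.9,"z": 0,"wx": 0,"wy": 0,"wz": 0,"jaw": 0.4},
    {"x": -0.2,"y": 0.9,"z": 0,"wx": 0,"wy": 0,"wz": 0,"jaw": 0.4},
    {"x": -0.2,"y": 0.9,"z": 0,"wx": 0,"wy": 0,"wz": 0,"jaw": 0.4},
    {"x": -0.2,"y": 0.9,"z": 0,"wx": 0,"wy": 0,"wz": 0,"jaw": 0.4},
    {"x": -0.2,"y": 0.9,"z": 0,"wx": 0,"wy": 0,"wz": 0,"jaw": 0.4},
    {"x": -0.2,"y": 0.9,"z": 0,"wx": 0,"wy": 0,"wz": 0,"jaw": 0.4},
    {"x": -0.2,"y": 0.9,"z": 0,"wx": 0,"wy": 0,"wz": 0,"jaw": 0.4},
  ],
)

```text
t: 23.2
tcp_pos: [538.7, 8.3, 130.2]
eef_rot: [0.0, 0.987, 0.16, 0.0]
ft_force: [-0.2, 0.2, -1.4]
gripper_width: 59.2
gripper_force: 30.0
```

Emit:
arm_command(
  deltas=[
    {"x": -0.2,"y": 0.9,"z": 0,"wx": 0,"wy": 0,"wz": 0,"jaw": 0.4},
    {"x": -0.2,"y": 0.9,"z": 0,"wx": 0,"wy": 0,"wz": 0,"jaw": 0.4},
    {"x": -0.2,"y": 0.9,"z": 0,"wx": 0,"wy": 0,"wz": 0,"jaw": 0.4},
    {"x": -0.2,"y": 0.9,"z": 0,"wx": 0,"wy": 0,"wz": 0,"jaw": 0.4},
    {"x": -0.2,"y": 0.9,"z": 0,"wx": 0,"wy": 0,"wz": 0,"jaw": 0.4},
    {"x": -0.2,"y": 0.9,"z": 0,"wx": 0,"wy": 0,"wz": 0,"jaw": 0.4},
    {"x": -0.2,"y": 0.9,"z": 0,"wx": 0,"wy": 0,"wz": 0,"jaw": 0.4},
    {"x": -0.2,"y": 0.9,"z": 0,"wx": 0,"wy": 0,"wz": 0,"jaw": 0.4},
    {"x": -0.2,"y": 0.9,"z": 0,"wx": 0,"wy": 0,"wz": 0,"jaw": 0.4},
    {"x": -0.2,"y": 0.9,"z": 0,"wx": 0,"wy": 0,"wz": 0,"jaw": 0.4},
    {"x": -0.2,"y": 0.9,"z": 0,"wx": 0,"wy": 0,"wz": 0,"jaw": 0.4},
    {"x": -0.2,"y": 0.65,"z": 0,"wx": 0,"wy": 0,"wz": 0,"jaw": 0.4},
    {"x": -0.12,"y": 0,"z": 0,"wx": 0,"wy": 0,"wz": 0,"jaw": 0.4},
    {"x": 0,"y": 0,"z": 0,"wx": 0,"wy": 0,"wz": 0,"jaw": 0.4},
    {"x": 0,"y": 0,"z": -0.7,"wx": 0,"wy": 0,"wz": 0,"jaw": 0.4},
    {"x": 0,"y": 0,"z": -0.7,"wx": 0,"wy": 0,"wz": 0,"jaw": 0.4},
    {"x": 0,"y": 0,"z": -0.5,"wx": 0,"wy": 0,"wz": 0,"jaw": 0.4},
    {"x": 0,"y": 0,"z": -0.3,"wx": 0,"wy": 0,"wz": 0,"jaw": 0.4},
    {"x": 0,"y": 0,"z": 0,"wx": 0,"wy": 0,"wz": 0,"jaw": 0.4},
    {"x": 0,"y": 0,"z": 0,"wx": 0,"wy": 0,"wz": 0,"jaw": 0.4},
  ],
)

```text
t: 25.2
tcp_pos: [463.8, 323.8, 63.8]
eef_rot: [-0.0, 0.987, 0.16, 0.0]
ft_force: [-1.1, -0.3, -1.1]
gripper_width: 59.4
gripper_force: 30.0
```

Emit:
arm_command(
  deltas=[
    {"x": 0,"y": 0,"z": -0.2,"wx": 0,"wy": 0,"wz": 0,"jaw": 0.4},
    {"x": 0,"y": 0,"z": -0.1,"wx": 0,"wy": 0,"wz": 0,"jaw": 0.4},
    {"x": 0,"y": 0,"z": -0.06,"wx": 0,"wy": 0,"wz": 0,"jaw": 0.4},
    {"x": 0,"y": 0,"z": 0,"wx": 0,"wy": 0,"wz": 0,"jaw": 0.4},
    {"x": 0,"y": 0,"z": 0,"wx": 0,"wy": 0,"wz": 0,"jaw": 0.4},
  ],
)

```text
t: 25.7
tcp_pos: [463.4, 323.9, 52.6]
eef_rot: [-0.0, 0.987, 0.16, 0.0]
ft_force: [-0.4, -0.2, -0.8]
gripper_width: 59.4
gripper_force: 30.0
```

Release, lift and move clear.

Emit:
arm_command(
  deltas=[
    {"x": 0,"y": 0,"z": -0.02,"wx": 0,"wy": 0,"wz": 0,"jaw": 0.4},
    {"x": 0,"y": 0,"z": 0,"wx": 0,"wy": 0,"wz": 0,"jaw": 0.8},
    {"x": 0,"y": 0,"z": 0,"wx": 0,"wy": 0,"wz": 0,"jaw": 0.8},
    {"x": 0,"y": 0,"z": 0,"wx": 0,"wy": 0,"wz": 0,"jaw": 0.8},
    {"x": 0,"y": 0,"z": 0,"wx": 0,"wy": 0,"wz": 0,"jaw": 0.8},
    {"x": 0,"y": 0,"z": 0.4,"wx": 0,"wy": 0,"wz": 0,"jaw": 0.9},
    {"x": 0,"y": 0,"z": 0.9,"wx": 0,"wy": 0,"wz": 0,"jaw": 0.9},
    {"x": 0,"y": 0,"z": 0.9,"wx": 0,"wy": 0,"wz": 0,"jaw": 0.9},
    {"x": 0,"y": 0,"z": 0.9,"wx": 0,"wy": 0,"wz": 0,"jaw": 0.9},
    {"x": 0,"y": -0.9,"z": 0.3,"wx": 0,"wy": 0,"wz": 0,"jaw": 0.9},
    {"x": 0,"y": -0.9,"z": 0,"wx": 0,"wy": 0,"wz": 0,"jaw": 0.9},
    {"x": 0,"y": -0.9,"z": 0,"wx": 0,"wy": 0,"wz": 0,"jaw": 0.9},
    {"x": 0,"y": -0.9,"z": 0,"wx": 0,"wy": 0,"wz": 0,"jaw": 0.9},
    {"x": 0,"y": -0.9,"z": 0,"wx": 0,"wy": 0,"wz": 0,"jaw": 0.9},
    {"x": 0,"y": -0.9,"z": 0,"wx": 0,"wy": 0,"wz": 0,"jaw": 0.9},
    {"x": 0,"y": -0.9,"z": 0,"wx": 0,"wy": 0,"wz": 0,"jaw": 0.9},
    {"x": 0,"y": -0.9,"z": 0,"wx": 0,"wy": 0,"wz": 0,"jaw": 0.9},
    {"x": 0,"y": -0.9,"z": 0,"wx": 0,"wy": 0,"wz": 0,"jaw": 0.9},
    {"x": 0,"y": 0,"z": 0,"wx": 0,"wy": 0,"wz": 0,"jaw": 0.9},
    {"x": 0,"y": 0,"z": 0,"wx": 0,"wy": 0,"wz": 0,"jaw": 0.9},
  ],
)

```text
t: 27.7
tcp_pos: [463.7, 80.8, 154.7]
eef_rot: [-0.0, 0.987, 0.16, 0.001]
ft_force: [0.7, 0.0, 0.2]
gripper_width: 78.9
gripper_force: 0.0
```

Run:
```python
from h import *
t=snapshot('top');sc=snapshot('scene')
z=lambda im,u,v:cv2.resize(im[v-36:v+36,u-48:u+48],None,fx=4,fy=4,interpolation=2)
cv2.imwrite('pics/c6.png',np.vstack([np.hstack([z(t,99,235),z(sc,380,182)]),np.hstack([z(t,194,164),z(sc,307,225)])]))
```

```text
(no output)
```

View pics/c6.png

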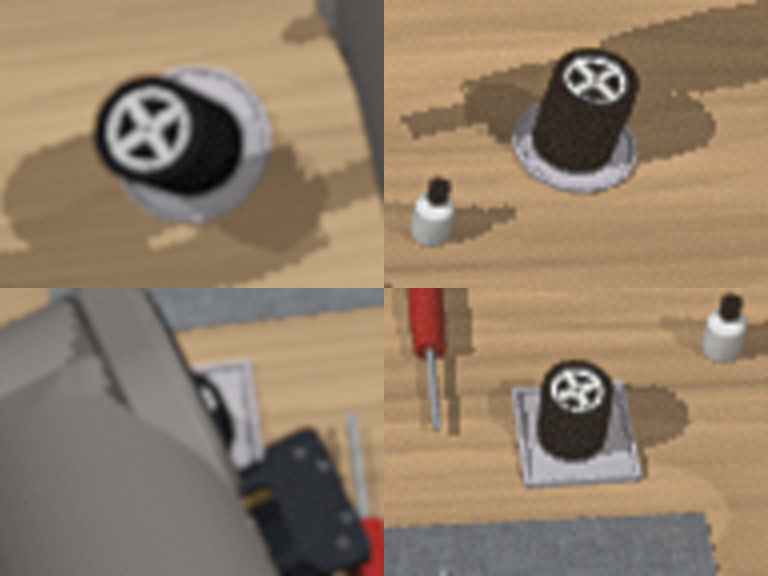

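Both stacks stand straight and centred: the rear rim is at about (88,231) in the top view, and the fronts are upright in the scene view.

```bash
python3 -c "
from rig import *
print(sign_off())"
```

```text
the job is handed in; nothing more can be done
None
```

I stacked the two rears in the round tray and the two fronts in the square tray, both looking straight and centred in the last pictures, left the disc wheels alone, and handed the job in at about 28 s; no verdict came back.

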